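# Set the stock tags on the parts board

### The job

Flip the hinged tags on the grey stock board with your fingertips so that only the full bins show green: the tag behind each bin heaped with nuts or bolts must lie over with its green face up, and the tag behind the bin with a single nut left must lie with its red face up. Some tags may already be right. Just push the tags over gently; do not pinch them, do not pick anything up, and leave the bins and the loose things where they are.

Things in the scene. Friction and masses are not known exactly. Their poses are not given: they have to be found in the camera images.
- board: fixed flat grey plate lying across metal bars, underside 29 mm above the bench; origin on its underside below the middle tag; x from bins to tags (away from the robot at yaw 0), y along the row to the left. Spans x -150..40, y -215..215, z 0..8 mm. Three stations at y = 140, 0, -140 mm: a tag on a stand at x = 0 and, in front of it at x about -100 mm, the bin it belongs to. Tags and bins are dealt to the stations at random
- tag_a_hinge (a point): middle of tag A's hinge line, 51 mm above the bench; axes as the board's, hinge line along x. The steel stand (62 mm in x, 52 in y) rises at most 8 mm above the hinge line, so a tip 9 to 17 mm above that line can sweep along y over the stand from beyond the free edge to the hinge: it catches the tag and tips it past upright; the tag then falls over by itself
- tag_a (a joint): angle of tag A (rad): 0 upright, +0.96 leaning fully to -y of the board (right) with its GREEN face up, -0.96 leaning fully to +y (left) with its RED face up. Free hinge with slight friction, no spring; the 40 g tag falls to either stop under its weight
- tag_a_edge (a point): middle of the free edge of tag A, moves with it. Tag: plate 44 mm wide along the hinge, 46 mm from hinge line to free edge, 4.4 mm thick, 6 mm bead on the edge, slick plastic (friction about 0.2), one face green, the other red. Lying on its stop, the edge is 26 mm above the hinge line and 38 mm to the side (y), open space under it
- tag_b_hinge (a point): middle of tag B's hinge line, 51 mm above the bench; axes as the board's, hinge line along x. The steel stand (62 mm in x, 52 in y) rises at most 8 mm above the hinge line, so a tip 9 to 17 mm above that line can sweep along y over the stand from beyond the free edge to the hinge: it catches the tag and tips it past upright; the tag then falls over by itself
- tag_b (a joint): angle of tag B (rad): 0 upright, +0.96 leaning fully to -y of the board (right) with its GREEN face up, -0.96 leaning fully to +y (left) with its RED face up. Free hinge with slight friction, no spring; the 40 g tag falls to either stop under its weight
- tag_b_edge (a point): middle of the free edge of tag B, moves with it. Tag: plate 44 mm wide along the hinge, 46 mm from hinge line to free edge, 4.4 mm thick, 6 mm bead on the edge, slick plastic (friction about 0.2), one face green, the other red. Lying on its stop, the edge is 26 mm above the hinge line and 38 mm to the side (y), open space under it
- tag_c_hinge (a point): middle of tag C's hinge line, 51 mm above the bench; axes as the board's, hinge line along x. The steel stand (62 mm in x, 52 in y) rises at most 8 mm above the hinge line, so a tip 9 to 17 mm above that line can sweep along y over the stand from beyond the free edge to the hinge: it catches the tag and tips it past upright; the tag then falls over by itself
- tag_c (a joint): angle of tag C (rad): 0 upright, +0.96 leaning fully to -y of the board (right) with its GREEN face up, -0.96 leaning fully to +y (left) with its RED face up. Free hinge with slight friction, no spring; the 40 g tag falls to either stop under its weight
- tag_c_edge (a point): middle of the free edge of tag C, moves with it. Tag: plate 44 mm wide along the hinge, 46 mm from hinge line to free edge, 4.4 mm thick, 6 mm bead on the edge, slick plastic (friction about 0.2), one face green, the other red. Lying on its stop, the edge is 26 mm above the hinge line and 38 mm to the side (y), open space under it
- bin_nuts: loose open blue bin, 76 x 112 mm over its rim and 42 mm high, standing on the board; origin at the centre of its underside; FULL, heaped with small steel nuts up to the rim or a little (at most 10 mm) above; 0.55 kg
- bin_bolts: loose open blue bin, 76 x 112 mm over its rim and 42 mm high, standing on the board; origin at the centre of its underside; FULL, heaped with dark bolts up to the rim or a little (at most 13 mm) above; 0.55 kg
- bin_empty: loose open blue bin, 76 x 112 mm over its rim and 42 mm high, standing on the board; origin at the centre of its underside; not full: it holds only one small nut on its floor; 0.5 kg
- loose_nut: loose brown hex nut, 28 x 24 x 18 mm, lying on the board between the bins and the tags; origin under its centre; to be left alone
- loose_bolt: loose dark hex bolt, 23 x 69 x 21 mm, lying on the board between the bins and the tags; origin under its centre, long axis y; to be left alone
- yellow_marker: loose yellow marker, 18 x 135 x 17 mm, lying on the bench to the right of the board; origin under its centre, long axis y; to be left alone
- tape_rule: loose white and yellow tape measure, 47 x 96 x 69 mm, on the bench to the left of the board; origin under its centre; to be left alone

How it is judged:
At the end, for the whole second after the job is handed in: Tags behind the two full bins lie green up (joint above 0.85 rad), the tag behind the nearly empty bin red up (joint below -0.85), all at rest (under 0.1 rad/s); bins, loose nut, bolt, marker and tape measure within 20 mm of their start ((horizontal distance between tag_a_hinge and bin_nuts above 0.135 m or value of joint tag_a above 0.85 rad) and (horizontal distance between tag_a_hinge and bin_bolts above 0.135 m or value of joint tag_a above 0.85 rad) and (horizontal distance between tag_a_hinge and bin_empty above 0.135 m or value of joint tag_a below -0.85 rad) and velocity of joint tag_a between -0.1 and 0.1 rad/s and (horizontal distance between tag_b_hinge and bin_nuts above 0.135 m or value of joint tag_b above 0.85 rad) and (horizontal distance between tag_b_hinge and bin_bolts above 0.135 m or value of joint tag_b above 0.85 rad) and (horizontal distance between tag_b_hinge and bin_empty above 0.135 m or value of joint tag_b below -0.85 rad) and velocity of joint tag_b between -0.1 and 0.1 rad/s and (horizontal distance between tag_c_hinge and bin_nuts above 0.135 m or value of joint tag_c above 0.85 rad) and (horizontal distance between tag_c_hinge and bin_bolts above 0.135 m or value of joint tag_c above 0.85 rad) and (horizontal distance between tag_c_hinge and bin_empty above 0.135 m or value of joint tag_c below -0.85 rad) and velocity of joint tag_c between -0.1 and 0.1 rad/s and distance of each of bin_nuts, bin_bolts, bin_empty, loose_nut, loose_bolt, yellow_marker, tape_rule from where it was at the start of the episode below 0.02 m); the robot touches nothing.
It fails at once if a bin is lifted, carried or pushed more than 20 mm (distance of any of bin_nuts, bin_bolts, bin_empty from where it was at the start of the episode above 0.02 m).
It fails at once if the loose nut, loose bolt, marker or tape measure is picked up or moved more than 20 mm (distance of any of loose_nut, loose_bolt, yellow_marker, tape_rule from where it was at the start of the episode above 0.02 m).
It fails at once if a tag is pinched or forced (more than 20 N from the fingers) (contact force between the fingers and tag_a above 20 N or contact force between the fingers and tag_b above 20 N or contact force between the fingers and tag_c above 20 N).
It also fails if it takes over 61 s, if anything falls off the work surface, if the arm or the gripper's body presses on something with over 40 N, if the wrist force passes 120 N, or if a joint passes its speed limit or range.

### The arm

A 6-joint arm with a two-finger parallel gripper is mounted at the origin on the work surface; the furniture and walls round the work are solid. World frame = base frame: x ahead of the robot, y to its left, z up, the work surface at z = 0. Lengths are in m, angles in rad, forces in N, time in s.
With the tool pointing down it reaches from about 0.25 to 0.725 m from the base axis. Payload 4 kg.
Tool frame: the origin (TCP) lies on the centre line of the jaws, within the pads' length; the fingertips stand 11 mm ahead of it and the grasp point (between the pads) lies 8 mm behind it; z points along the fingers, x is the direction in which the jaws open and shut, and the axes are right-handed (so a half turn about z gives the same grasp; the last joint's range is limited). The gripper opens to 85 mm and grips with 20 to 120 N. Pads are 22 mm wide; open, the fingers measure 114 mm over their backs; the gripper's body (76 mm by 85 mm) begins 54 mm behind the grasp point. The pads swing forward as they close: fully open they stand 13 mm farther back than shut.
Start: joints at [-1.337, 0.241, 0.005, 1.335, 0, 1.571], TCP at [0.116, -0.486, 0.242] pointing down, gripper open.
Joint ranges: [-2.72, 2.72], [-1.05, 1.87], [-1.09, 1.28], [-1.99, 2.15], [-1.42, 1.44], [-3.14, 3.14]. Speed limits (rad/s): [2.79, 2.79, 3.14, 3.14, 3.14, 3.14].

### API

Orientations are given as a unit quaternion [x, y, z, w].
In Python, from workcell import bot, viewer, order gives the robot as it stands. The module is installed in compiled form; this text tells all that it offers.
- The arm moves only by the tool send_rows, never from a script. Its argument "increments" is a list that holds one entry, the list of rows, each a list of 4 numbers: the shift along the tool's x, y, z in m, then the turn about the tool's z in degrees. A call has exactly 8 rows; each row shifts and turns the pose as measured when the row begins, along the tool's axes as they then stand; what a row does not reach is not made up. A row lasts 1/10 s, in which the tool goes at most 50 mm and 8.59 degrees, less where a joint would pass 70% of its speed; a pose out of reach is approached as far as the arm can. A call is refused whole if a number of a shift passes 0.05 or a number of a turn 8.59, either way. A call with a gripper value outside its range is refused whole. "hand" is the closure, from -1 (fully open) to 1 (shut), so that 0 is half open, set as the call begins (left out, the last holds). The fingers move at their own pace and stop on an object; the grip force is fixed at half the most. Time passes only in rows, so rows that do not move let the fingers close, or fill a call up. It gives the time, the measured TCP pose, the force and the opening at its end, in the units of the state.
- bot.get_obs(): the state, without advancing time (a new reading comes with each control period).
- viewer.camera(name): name is "scene" or "side" or "wrist"; returns a dict with "image" (480x640x3 uint8, red, green, blue), "range_z" (480x640 float32, m along the optical axis (not along the pixel's ray), 0 where there is no reading), "camera_matrix" (3x3 intrinsics, pixels), "eye" and "rotation" of the camera in the world. Camera axes: x right, y down, z forward; pixel columns grow to the right and rows downward; lengths in m; the calibration is good to about 2 mm. The wrist camera is an equidistant fisheye: a pixel r from the principal point sees the ray r / f radians off the axis. A picture is of the moment at which its call begins.
- order.job_done(): hands the job in, once; it reports no verdict.
The state is a dict: "clock": time; "joint_pos": joint angles; "joint_vel": joint speeds; "tau": joint torques, N m; "eef_pos": TCP position; "tool_rot": TCP orientation; "ft_force": force on the tool from outside, world axes, zero at the start; "ft_torque": the same for the moment, N m; "grip_width": finger opening in m.
Only numpy, scipy, OpenCV 4.12 (cv2) and the standard library are available. Lean on these libraries where they do the work, as an engineer would, in place of code of your own. Each camera call takes 0.05 s, during which the arm holds its last target.

## Working session

There is one attempt and no reset: what is moved stays moved. The work goes in short steps, Python scripts to look and compute and a tool call to move; the robot and the scene stay as the last step left them, time stands still between calls to the robot, and variables do not carry over. Pictures are saved under pics/ and viewed, and the job is handed in when it is done.

Besides the shell and the picture viewer there is one more tool, called by a JSON object that holds its "method" and its "body", one argument or row to a line. send_rows: Moves the arm, as the interface text tells. Its arguments: {"type":"object","properties":{"increments":{"type":"array","items":{"type":"array","items":{"type":"array","items":{"type":"number"}}}},"hand":{"type":"number"}},"required":["increments"]}

```bash
mkdir -p pics
python3 - <<'E'
from workcell import bot, viewer
import cv2,numpy as np
o=bot.get_obs()
for k,v in o.items(): print(k,np.round(v,4))
for n in ["scene","side","wrist"]:
    c=viewer.camera(n); cv2.imwrite(f"pics/{n}0.png",c["image"][:,:,::-1]); np.savez(f"{n}0.npz",**c)
    print(n,c["camera_matrix"].round(1).tolist(),c["eye"],c["rotation"].round(3).tolist())
E
```

```text
clock 0.0
joint_pos [-1.3370e+00  2.4140e-01  3.7000e-03  1.3352e+00 -1.0000e-04  1.5708e+00]
joint_vel [ 0.0016 -0.0014  0.0001  0.0016  0.001  -0.0001]
tau [ 0.00000e+00 -3.72314e+01  2.52411e+01  1.69000e-02  1.00000e-04
 -0.00000e+00]
eef_pos [ 0.1157 -0.4858  0.2414]
tool_rot [ 7.848e-01 -6.198e-01 -8.000e-04 -6.000e-04]
ft_force [ 0.6684 -0.3168  0.7185]
ft_torque [ 0.0521  0.0327 -0.0146]
grip_width 0.0853
scene [[489.2, 0.0, 321.1], [0.0, 489.2, 239.5], [0.0, 0.0, 1.0]] [-0.36777007  1.1419918   0.71599873] [-0.269, 0.794, -0.518, 0.168]
side [[544.0, 0.0, 322.9], [0.0, 544.0, 241.6], [0.0, 0.0, 1.0]] [ 0.50587907 -1.12011472  1.02939046] [0.906, 0.012, -0.003, -0.422]
wrist [[371.6, 0.0, 320.2], [0.0, 371.6, 236.6], [0.0, 0.0, 1.0]] [ 0.18913187 -0.46898476  0.37258092] [0.776, -0.613, -0.093, 0.116]
```

View pics/scene0.png

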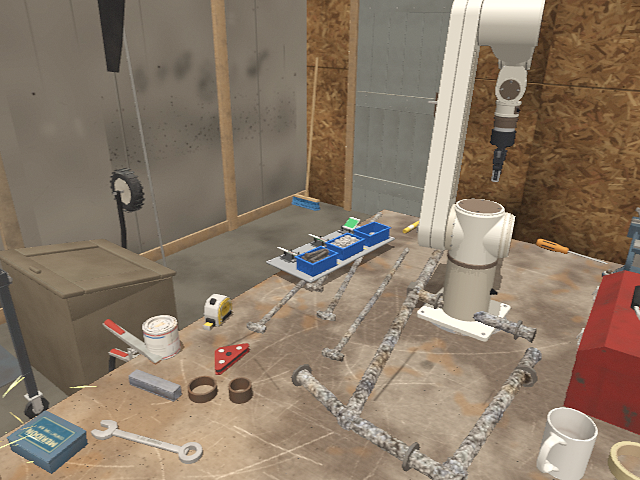

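View pics/side0.png

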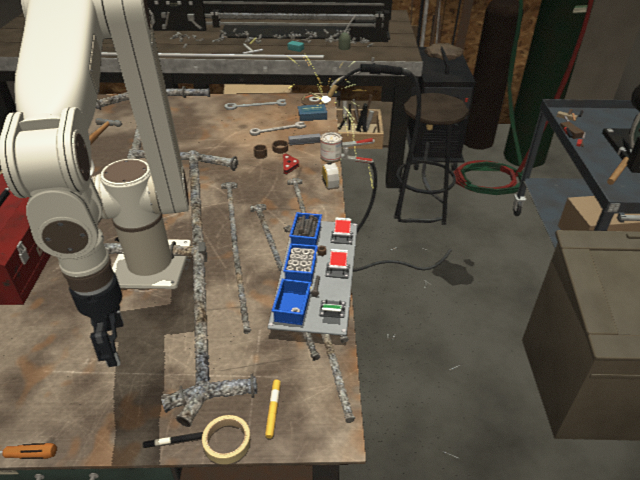

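View pics/wrist0.png

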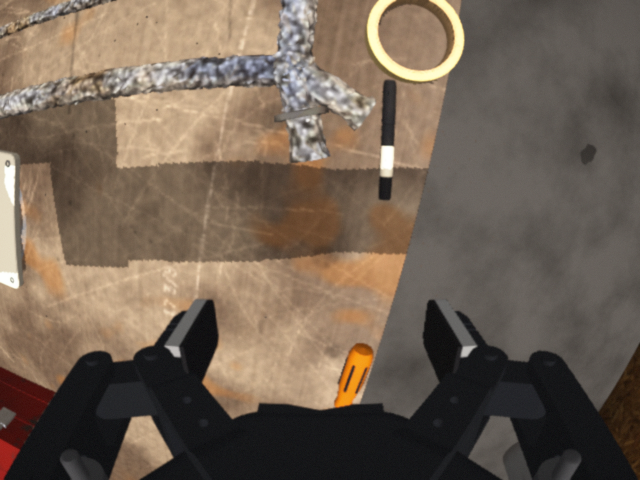

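The side view shows, from bottom to top, the empty bin at about (292,300) with a green tag at (332,308), the nuts bin at (300,262) with a red tag at (339,261), and the bolts bin at (306,228) with a red tag at (342,229). So it looks as if all three tags are wrong. I'll measure next.

```bash
cat > h.py <<'E'
import numpy as np,cv2
from scipy.spatial.transform import Rotation as R
def cloud(c):
    K=c["camera_matrix"];z=c["range_z"];v,u=np.mgrid[:480,:640]
    P=np.stack([(u-K[0,2])/K[0,0]*z,(v-K[1,2])/K[1,1]*z,z],-1)
    W=P@R.from_quat(c["rotation"]).as_matrix().T+c["eye"]; W[z<=0]=np.nan
    return W
E
python3 - <<'E'
from h import *
c=np.load("side0.npz");W=cloud(c);im=c["image"]
cr=cv2.resize(im[200:350,255:375],None,fx=5,fy=4*1.0,interpolation=cv2.INTER_CUBIC);cv2.imwrite("pics/crop0.png",cr[:,:,::-1])
hsv=cv2.cvtColor(im,cv2.COLOR_RGB2HSV)
def rep(n,m):
    m=m.copy();m[:200]=0;m[350:]=0;m[:,:255]=0;m[:,375:]=0
    k,l,s,ce=cv2.connectedComponentsWithStats(m.astype(np.uint8))
    for i in range(1,k):
        if s[i,4]>25: 
            p=W[l==i];p=p[~np.isnan(p[:,0])];print(n,s[i],np.median(p,0).round(4) if len(p) else None,p.min(0).round(3),p.max(0).round(3))
H,S,V=[hsv[...,i].astype(int) for i in range(3)]
rep("red",((H<10)|(H>170))&(S>150)&(V>100))
rep("green",(H>45)&(H<80)&(S>120)&(V>80))
rep("blue",(H>100)&(H<125)&(S>130))
# board: region points z 0.03..0.042
m=(np.abs(W[...,2]-.037)<.005)&(S<60)
m[:200]=0;m[345:]=0;m[:,:255]=0;m[:,365:]=0
p=W[m];print(len(p))
k,l,s,ce=cv2.connectedComponentsWithStats(m.astype(np.uint8))
r=cv2.minAreaRect((p[:,:2]*1000).astype(np.float32));print(r,cv2.boxPoints(r),np.median(p[:,2]))
E
```

```text
red [336 220  15  13 156] [0.5366 0.1006 0.0641] [ 0.519  0.082 -0.852] [0.611 1.296 0.077]
red [331 252  15  14 183] [ 0.5254 -0.0389  0.0643] [ 0.507 -0.056  0.051] [ 0.544 -0.02   0.077]
green [323 305  17   3  28] [ 0.5112 -0.2145  0.066 ] [ 0.49  -0.224  0.06 ] [ 0.528 -0.205  0.073]
blue [ 272  212   50  113 2164] [ 0.4165 -0.1425  0.0605] [ 0.369 -0.252  0.032] [0.475 0.147 0.082]
3441
((467.87664794921875, -53.39183044433594), (434.4379577636719, 189.8977508544922), 85.18790435791016) [[ 355.04034 -261.88007]
 [ 544.26874 -277.81024]
 [ 580.71295  155.0964 ]
 [ 391.48456  171.02658]] 0.035518834080826456
```

View pics/crop0.png

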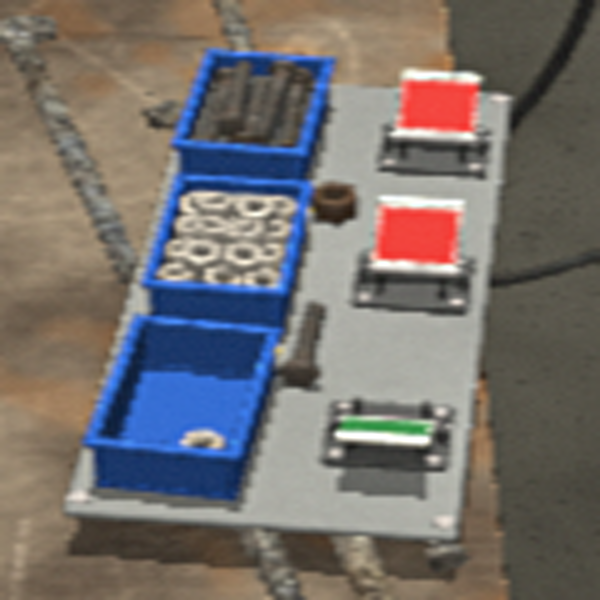

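All three tags need flipping. The board fit gives a yaw of about -4.8° and hinges near (0.523,-0.058), (0.535,0.082) and (0.511,-0.198). First I'll close the jaws and turn the tool to line up with the board.

{"method": "send_rows", "body": {
  "hand": 1,
  "increments": [
    [[0, 0, 0, -8.5], [0, 0, 0, -8.5], [0, 0, 0, -8.5], [0, 0, 0, -8.5], [0, 0, 0, -8.5], [0, 0, 0, -8.5], [0, 0, 0, -8.5], [0, 0, 0, -8.5]]
  ]
}}

```text
clock: 0.95
eef_pos: [0.1152, -0.4838, 0.2383]
tool_rot: [0.998, -0.066, -0.001, -0.004]
ft_force: [-0.5, -0.1, -0.0]
grip_width: -0.0
```

{"method": "send_rows", "body": {
  "increments": [
    [[0, 0, 0, -2.8], [0.03, -0.04, 0, 0], [0.03, -0.04, 0, 0], [0.03, -0.04, 0, 0], [0.03, -0.04, 0, 0], [0.03, -0.04, 0, 0], [0.03, -0.04, 0, 0], [0.03, -0.04, 0, 0]]
  ]
}}

```text
clock: 1.75
eef_pos: [0.3463, -0.2228, 0.2372]
tool_rot: [0.999, -0.047, -0.002, -0.005]
ft_force: [1.4, -0.7, 0.4]
grip_width: 0.0
```

```bash
cat > st.py <<'E'
import numpy as np
from scipy.spatial.transform import Rotation as R
from workcell import bot
# board pose: origin & yaw
O=np.array([.5227,-.058]);th=np.deg2rad(-4.8)
def st():
    o=bot.get_obs();T=R.from_quat(o["tool_rot"]).as_matrix()
    d=o["eef_pos"][:2]-O
    b=[np.cos(th)*d[0]+np.sin(th)*d[1],-np.sin(th)*d[0]+np.cos(th)*d[1]]
    print("t",round(o["clock"],2),"eef",np.round(o["eef_pos"],4),"board xy",np.round(b,4),"yaw",np.rad2deg(np.arctan2(T[1,0],T[0,0])).round(2),"tilt z",T[:,2].round(3),"F",np.round(o["ft_force"],1))
if __name__=="__main__": st()
E
python3 st.py
```

```text
t 1.75 eef [ 0.3463 -0.2228  0.2372] board xy [-0.1619 -0.1789] yaw -5.42 tilt z [-0.003  0.01  -1.   ] F [ 1.4 -0.7  0.4]
```

{"method": "send_rows", "body": {
  "increments": [
    [[0.023, -0.035, 0, -0.6], [0.023, -0.035, 0, 0], [0.023, -0.035, 0, 0], [0.023, -0.035, 0, 0], [0.023, -0.035, 0, 0], [0.023, -0.035, 0.02, 0], [0.023, -0.035, 0.03, 0], [0, 0, 0, 0]]
  ]
}}

```text
clock: 2.55
eef_pos: [0.5345, 0.0227, 0.188]
tool_rot: [0.999, -0.037, -0.0, -0.005]
ft_force: [-1.3, -0.2, 0.2]
grip_width: 0.0002
```

Run:
```python
from st import *;from h import *
from workcell import viewer
st()
c=viewer.camera("side");W=cloud(c);im=c["image"];cv2.imwrite("pics/side1.png",im[:,:,::-1])
w=viewer.camera("wrist");cv2.imwrite("pics/wrist1.png",w["image"][:,:,::-1])
o=bot.get_obs()
d=np.linalg.norm(W[...,:2]-o["eef_pos"][:2],axis=-1)
m=(d<.03)&(W[...,2]>.11)&(W[...,2]<.24)
p=W[m];print(len(p),np.nanmin(p[:,2]),np.percentile(p[:,2],[1,5]),o["eef_pos"])
lo=p[p[:,2]<p[:,2].min()+.02];print(lo.min(0),lo.max(0))
```

```text
t 2.55 eef [0.5345 0.0227 0.188 ] board xy [0.005  0.0814] yaw -4.28 tilt z [-0.001  0.01  -1.   ] F [-1.3 -0.2  0.2]
281 0.1749197608017642 [0.17942228 0.18376655] [0.53387014 0.01985258 0.19129204]
[0.5197269  0.00590442 0.17491976] [0.54583937 0.02325327 0.19455976]
```

View pics/side1.png

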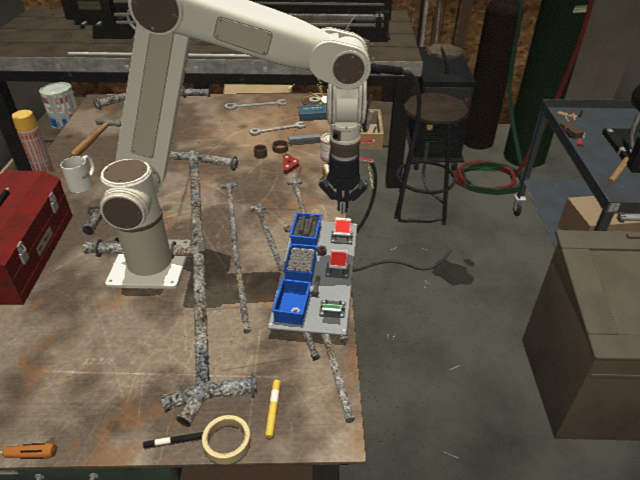

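View pics/wrist1.png

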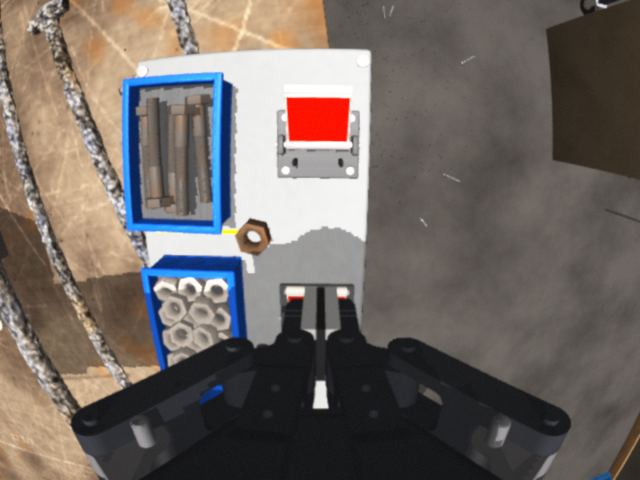

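The wrist view shows the shut fingers at (320,300), centred across the middle tag's width, and the bolts and nuts bins at the left behind red tags. The depth reading puts the fingertips about 11–15 mm below the TCP. Next I'll descend left of the middle tag.

{"method": "send_rows", "body": {
  "increments": [
    [[-0.004, 0.008, 0.025, -0.5], [0, 0, 0.025, 0], [0, 0, 0.025, 0], [0, 0, 0.02, 0], [0, 0, 0.008, 0], [0, 0, 0, 0], [0, 0, 0, 0], [0, 0, 0, 0]]
  ]
}}

```text
clock: 3.45
eef_pos: [0.531, 0.0039, 0.0959]
tool_rot: [0.999, -0.04, 0.008, -0.003]
ft_force: [0.7, 0.9, -0.2]
grip_width: 0.0003
```

```bash
python3 st.py
```

```text
t 3.45 eef [0.531  0.0039 0.0959] board xy [0.0031 0.0624] yaw -4.64 tilt z [ 0.017  0.006 -1.   ] F [ 0.7  0.9 -0.2]
```

{"method": "send_rows", "body": {
  "increments": [
    [[-0.002, -0.004, 0.01, 0], [0, 0, 0.006, 0], [0, 0, 0.003, 0], [0, 0, 0, 0], [0, 0, 0, 0], [0, 0, 0, 0], [0, 0, 0, 0], [0, 0, 0, 0]]
  ]
}}

```text
clock: 4.25
eef_pos: [0.5314, 0.0089, 0.0777]
tool_rot: [0.999, -0.04, 0.01, -0.004]
ft_force: [0.7, -0.0, 0.6]
grip_width: 0.0002
```

```bash
python3 st.py
```

```text
t 4.25 eef [0.5314 0.0089 0.0777] board xy [0.003  0.0674] yaw -4.59 tilt z [ 0.021  0.006 -1.   ] F [ 0.7 -0.   0.6]
```

{"method": "send_rows", "body": {
  "increments": [
    [[-0.002, 0.003, 0.003, 0], [0, 0.005, 0, 0], [0, 0.005, 0, 0], [0, 0.005, 0, 0], [0, 0.005, 0, 0], [0, 0.005, 0, 0], [0, 0.005, 0, 0], [0, 0, 0, 0]]
  ]
}}

```text
clock: 5.05
eef_pos: [0.5266, -0.0273, 0.0744]
tool_rot: [0.999, -0.041, 0.011, -0.004]
ft_force: [0.1, 0.1, 0.5]
grip_width: -0.0003
```

```bash
python3 st.py
```

```text
t 5.05 eef [ 0.5266 -0.0273  0.0744] board xy [0.0013 0.0309] yaw -4.65 tilt z [ 0.022  0.006 -1.   ] F [0.1 0.1 0.5]
```

{"method": "send_rows", "body": {
  "increments": [
    [[0, 0.004, 0, 0], [0, 0.004, 0, 0], [0, 0.004, 0, 0], [0, 0.004, 0, 0], [0, 0.004, 0, 0], [0, 0.004, 0, 0], [0, 0.002, 0, 0], [0, 0, 0, 0]]
  ]
}}

```text
clock: 5.85
eef_pos: [0.5243, -0.0557, 0.0742]
tool_rot: [0.999, -0.041, 0.011, -0.003]
ft_force: [-0.4, 1.2, 0.2]
grip_width: -0.0001
```

Run:
```python
from st import *;from h import *
from workcell import viewer
st()
c=viewer.camera("side")
cv2.imwrite("pics/side2.png",cv2.resize(c["image"][180:350,255:375],None,fx=4,fy=3.5,interpolation=2)[:,:,::-1])
```

```text
t 5.85 eef [ 0.5243 -0.0557  0.0742] board xy [0.0014 0.0025] yaw -4.65 tilt z [ 0.022  0.006 -1.   ] F [-0.4  1.2  0.2]
```

View pics/side2.png

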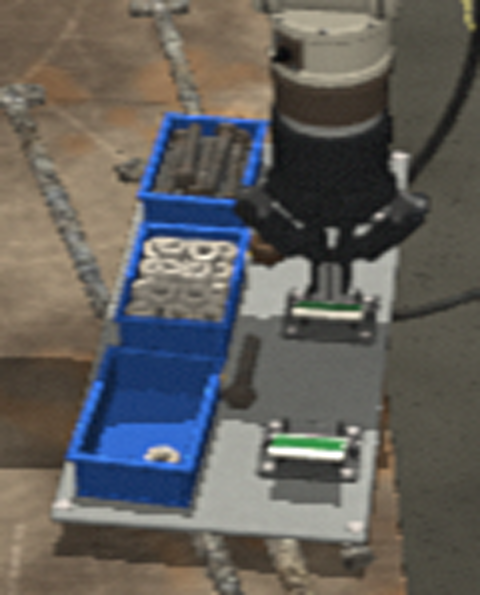

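The middle tag at (328,308) has fallen over with its green face up. I'll lift and move to the right of the right-hand tag.

{"method": "send_rows", "body": {
  "increments": [
    [[0, -0.005, -0.01, 0], [0, 0, -0.03, 0], [0, 0, -0.03, 0], [0, 0.03, 0, 0], [0, 0.04, 0, 0], [0, 0.04, 0, 0], [0, 0.04, 0, 0], [0, 0.04, 0, 0]]
  ]
}}

```text
clock: 6.7
eef_pos: [0.5117, -0.2375, 0.1519]
tool_rot: [0.999, -0.033, 0.014, -0.004]
ft_force: [1.5, -1.1, -0.5]
grip_width: 0.0002
```

```bash
python3 st.py
```

```text
t 6.7 eef [ 0.5117 -0.2375  0.1519] board xy [ 0.004  -0.1798] yaw -3.74 tilt z [ 0.028  0.007 -1.   ] F [ 1.5 -1.1 -0.5]
```

{"method": "send_rows", "body": {
  "increments": [
    [[-0.003, 0.02, 0, 1], [0, 0.004, 0, 0], [0, 0, 0, 0], [0, 0, 0.02, 0], [0, 0, 0.02, 0], [0, 0, 0.01, 0], [0, 0, 0, 0], [0, 0, 0, 0]]
  ]
}}

```text
clock: 7.5
eef_pos: [0.5117, -0.2599, 0.1054]
tool_rot: [0.999, -0.04, 0.017, -0.004]
ft_force: [0.8, -0.5, -0.1]
grip_width: 0.0
```

```bash
python3 st.py
```

```text
t 7.5 eef [ 0.5117 -0.2599  0.1054] board xy [ 0.0059 -0.2021] yaw -4.62 tilt z [ 0.035  0.006 -0.999] F [ 0.8 -0.5 -0.1]
```

{"method": "send_rows", "body": {
  "increments": [
    [[-0.005, 0.007, 0, 0], [0, 0, 0.01, 0], [0, 0, 0.01, 0], [0, 0, 0.008, 0], [0, 0, 0, 0], [0, 0, 0, 0], [0, 0, 0, 0], [0, 0, 0, 0]]
  ]
}}

```text
clock: 8.3
eef_pos: [0.508, -0.2671, 0.0769]
tool_rot: [0.999, -0.04, 0.019, -0.003]
ft_force: [0.1, -0.1, -0.1]
grip_width: -0.0005
```

```bash
python3 st.py
```

```text
t 8.3 eef [ 0.508  -0.2671  0.0769] board xy [ 0.0028 -0.2096] yaw -4.58 tilt z [ 0.037  0.004 -0.999] F [ 0.1 -0.1 -0.1]
```

{"method": "send_rows", "body": {
  "increments": [
    [[-0.002, -0.004, 0.002, 0], [0, -0.005, 0, 0], [0, -0.005, 0, 0], [0, -0.005, 0, 0], [0, -0.005, 0, 0], [0, -0.005, 0, 0], [0, -0.005, 0, 0], [0, -0.004, 0, 0]]
  ]
}}

```text
clock: 9.1
eef_pos: [0.51, -0.2261, 0.0761]
tool_rot: [0.999, -0.04, 0.02, -0.002]
ft_force: [1.0, -0.5, 0.2]
grip_width: -0.0001
```

```bash
python3 st.py
```

```text
t 9.1 eef [ 0.51   -0.2261  0.0761] board xy [ 0.0014 -0.1686] yaw -4.57 tilt z [ 0.04   0.003 -0.999] F [ 1.  -0.5  0.2]
```

{"method": "send_rows", "body": {
  "increments": [
    [[0, -0.004, 0.001, 0], [0, -0.004, 0, 0], [0, -0.004, 0, 0], [0, -0.004, 0, 0], [0, -0.004, 0, 0], [0, -0.004, 0, 0], [0, -0.002, 0, 0], [0, 0, 0, 0]]
  ]
}}

```text
clock: 9.9
eef_pos: [0.5122, -0.197, 0.0751]
tool_rot: [0.999, -0.039, 0.02, -0.003]
ft_force: [-0.3, 0.2, -0.6]
grip_width: 0.0001
```

Run:
```python
from st import *;from h import *
from workcell import viewer
st()
c=viewer.camera("side")
cv2.imwrite("pics/side3.png",cv2.resize(c["image"][180:350,255:375],None,fx=4,fy=3.5,interpolation=2)[:,:,::-1])
c=viewer.camera("scene")
cv2.imwrite("pics/scene3.png",cv2.resize(c["image"][200:290,250:430],None,fx=4,fy=4,interpolation=2)[:,:,::-1])
```

```text
t 9.9 eef [ 0.5122 -0.197   0.0751] board xy [ 0.0011 -0.1394] yaw -4.52 tilt z [ 0.039  0.004 -0.999] F [-0.3  0.2 -0.6]
```

View pics/side3.png

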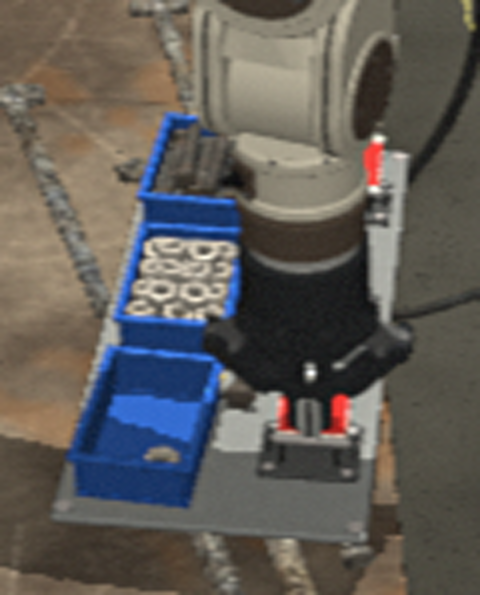

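View pics/scene3.png

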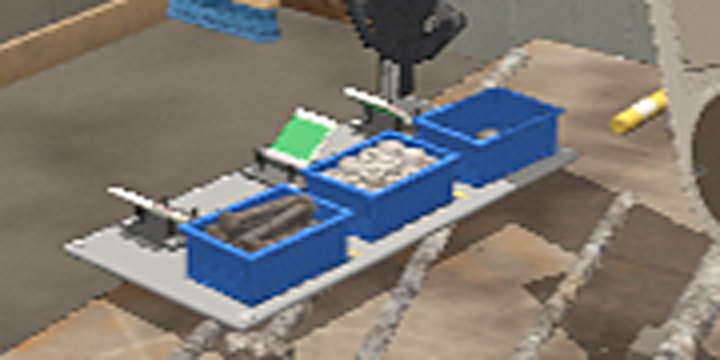

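The right tag at (312,415) now shows red, and the scene view confirms it leans left. I'll lift and move to the left of the left-hand tag.

{"method": "send_rows", "body": {
  "increments": [
    [[0, 0.005, -0.01, 0], [0, 0, -0.03, 0], [0, 0, -0.03, 0], [0, -0.035, 0, 0], [0, -0.04, 0, 0], [0, -0.04, 0, 0], [0, -0.04, 0, 0], [0, -0.04, 0, 0]]
  ]
}}

```text
clock: 10.8
eef_pos: [0.5281, -0.0123, 0.1553]
tool_rot: [0.999, -0.048, 0.024, -0.001]
ft_force: [0.7, 0.0, -0.0]
grip_width: -0.0001
```

```bash
python3 st.py
```

```text
t 10.8 eef [ 0.5281 -0.0123  0.1553] board xy [0.0016 0.046 ] yaw -5.46 tilt z [ 0.048 -0.001 -0.999] F [ 0.7  0.  -0. ]
```

{"method": "send_rows", "body": {
  "increments": [
    [[0, -0.04, 0, -0.6], [0, -0.04, 0, 0], [0, -0.04, 0, 0], [0, -0.03, 0, 0], [0, 0, 0, 0], [0, 0, 0, 0], [0, 0, 0.02, 0], [0, 0, 0, 0]]
  ]
}}

```text
clock: 11.6
eef_pos: [0.5459, 0.1438, 0.1429]
tool_rot: [0.999, -0.041, 0.029, -0.001]
ft_force: [-0.5, -0.2, -0.2]
grip_width: 0.0
```

```bash
python3 st.py
```

```text
t 11.6 eef [0.5459 0.1438 0.1429] board xy [0.0062 0.203 ] yaw -4.72 tilt z [ 0.058  0.001 -0.998] F [-0.5 -0.2 -0.2]
```

Run:
```python
from h import *
W=cloud(np.load("side0.npz"))
p=W[162:190,320:342].reshape(-1,3);p=p[(p[:,2]>.02)&(p[:,2]<.09)];print(p.min(0),p.max(0),np.median(p,0))
```

```text
[0.47086462 0.37847903 0.020255  ] [0.52538293 0.44449211 0.06613718] [0.49843415 0.40238612 0.04932113]
```

{"method": "send_rows", "body": {
  "increments": [
    [[-0.004, -0.006, 0.01, 0], [0, 0, 0.015, 0], [0, 0, 0.01, 0], [0, 0, 0.005, 0], [0, 0, 0, 0], [0, 0, 0, 0], [0, 0, 0, 0], [0, 0, 0, 0]]
  ]
}}

```text
clock: 12.4
eef_pos: [0.5462, 0.1471, 0.1042]
tool_rot: [0.999, -0.045, 0.031, -0.002]
ft_force: [0.1, 0.2, 0.5]
grip_width: -0.0003
```

```bash
python3 st.py
```

```text
t 12.4 eef [0.5462 0.1471 0.1042] board xy [0.0063 0.2064] yaw -5.12 tilt z [ 0.062  0.001 -0.998] F [0.1 0.2 0.5]
```

The tape measure is far away (y > 0.37). I'll keep descending.

{"method": "send_rows", "body": {
  "increments": [
    [[-0.005, -0.003, 0.01, 0], [0, 0, 0.01, 0], [0, 0, 0.008, 0], [0, 0, 0, 0], [0, 0, 0, 0], [0, 0, 0, 0], [0, 0, 0, 0], [0, 0, 0, 0]]
  ]
}}

```text
clock: 13.2
eef_pos: [0.5431, 0.1512, 0.0737]
tool_rot: [0.999, -0.044, 0.031, -0.002]
ft_force: [0.0, -0.9, 0.2]
grip_width: 0.0001
```

```bash
python3 st.py
```

```text
t 13.2 eef [0.5431 0.1512 0.0737] board xy [0.0028 0.2102] yaw -5.09 tilt z [ 0.062  0.001 -0.998] F [ 0.  -0.9  0.2]
```

{"method": "send_rows", "body": {
  "increments": [
    [[-0.003, 0.004, -0.001, 0], [0, 0.005, 0, 0], [0, 0.005, 0, 0], [0, 0.005, 0, 0], [0, 0.005, 0, 0], [0, 0.005, 0, 0], [0, 0.005, 0, 0], [0, 0.004, 0, 0]]
  ]
}}

```text
clock: 14.0
eef_pos: [0.5368, 0.1105, 0.0754]
tool_rot: [0.998, -0.044, 0.032, -0.002]
ft_force: [0.1, -0.0, 0.1]
grip_width: -0.0002
```

```bash
python3 st.py
```

```text
t 14.0 eef [0.5368 0.1105 0.0754] board xy [-0.      0.1691] yaw -5.11 tilt z [ 0.065  0.002 -0.998] F [ 0.1 -0.   0.1]
```

{"method": "send_rows", "body": {
  "increments": [
    [[0, 0.004, 0, 0], [0, 0.004, 0, 0], [0, 0.004, 0, 0], [0, 0.004, 0, 0], [0, 0.004, 0, 0], [0, 0.004, 0, 0], [0, 0.002, 0, 0], [0, 0, 0, 0]]
  ]
}}

```text
clock: 14.8
eef_pos: [0.5341, 0.0814, 0.075]
tool_rot: [0.998, -0.045, 0.032, -0.002]
ft_force: [-0.4, -1.0, -0.3]
grip_width: 0.0
```

{"method": "send_rows", "body": {
  "increments": [
    [[0, -0.005, -0.01, 0], [0, 0, -0.03, 0], [0, 0, -0.03, 0], [-0.01, -0.01, -0.03, 0], [-0.03, 0, -0.03, 0], [-0.04, 0, -0.03, 0], [-0.04, 0, 0, 0], [-0.04, 0, 0, 0]]
  ]
}}

```text
clock: 15.6
eef_pos: [0.3665, 0.115, 0.2357]
tool_rot: [0.998, -0.045, 0.036, -0.005]
ft_force: [-0.3, 0.1, 0.3]
grip_width: 0.0001
```

{"method": "send_rows", "body": {
  "increments": [
    [[-0.04, 0, 0, 0], [-0.02, 0, 0, 0], [0, 0, 0, 0], [0, 0, 0, 0], [0, 0, 0, 0], [0, 0, 0, 0], [0, 0, 0, 0], [0, 0, 0, 0]]
  ]
}}

```text
clock: 16.4
eef_pos: [0.3043, 0.1224, 0.2361]
tool_rot: [0.998, -0.043, 0.04, -0.007]
ft_force: [-0.1, 0.1, 0.2]
grip_width: 0.0003
```

Run:
```python
from st import *;from h import *
from workcell import viewer
st()
c=viewer.camera("side");np.savez("side4.npz",**c);W=cloud(c);W0=cloud(np.load("side0.npz"))
cv2.imwrite("pics/side4.png",cv2.resize(c["image"][180:350,255:375],None,fx=4,fy=3.5,interpolation=2)[:,:,::-1])
d=cv2.absdiff(c["image"],np.load("side0.npz")["image"]).max(2); cv2.imwrite("pics/diff4.png",d)
s=viewer.camera("scene")
cv2.imwrite("pics/scene4.png",cv2.resize(s["image"][200:290,250:430],None,fx=4,fy=4,interpolation=2)[:,:,::-1])
hsv=cv2.cvtColor(c["image"],cv2.COLOR_RGB2HSV);H,S,V=[hsv[...,i].astype(int) for i in range(3)]
for n,m in (("red",((H<10)|(H>170))&(S>150)&(V>100)),("green",(H>45)&(H<80)&(S>120)&(V>80))):
    m=m.copy();m[:200]=0;m[350:]=0;m[:,:255]=0;m[:,375:]=0
    k,l,q,_=cv2.connectedComponentsWithStats(m.astype(np.uint8))
    for i in range(1,k):
        if q[i,4]>8:print(n,q[i],np.nanmedian(W[l==i],0).round(4))
```

```text
t 16.4 eef [0.3043 0.1224 0.2361] board xy [-0.2327  0.1615] yaw -5.02 tilt z [ 0.08   0.011 -0.997] F [-0.1  0.1  0.2]
red [325 289  17  15 221] [ 0.5134 -0.1788  0.0644]
```

View pics/side4.png

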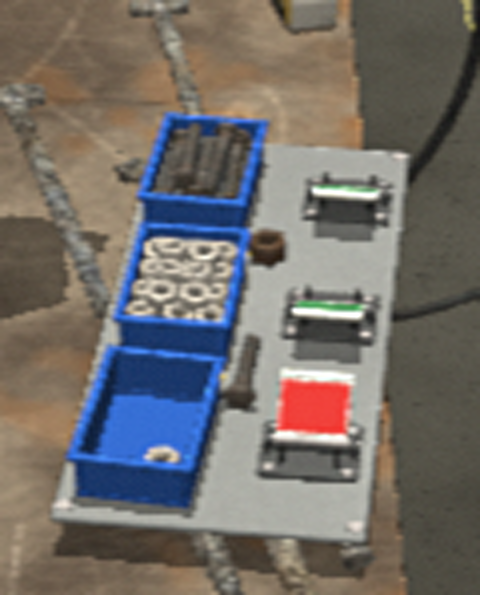

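View pics/scene4.png

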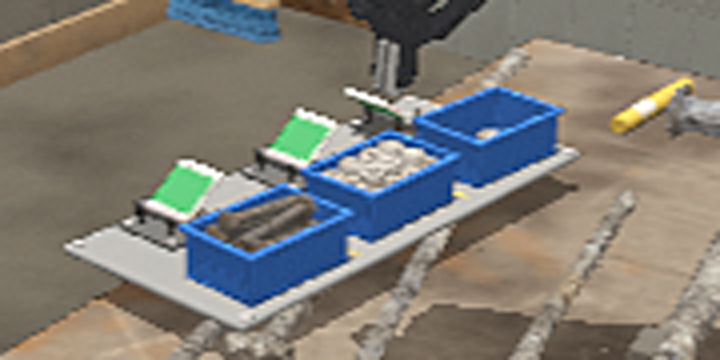

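View pics/diff4.png

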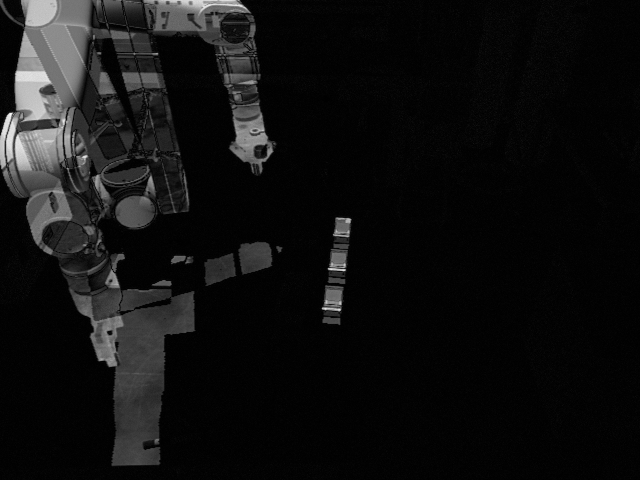

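The left and middle tags, at (345,190) and (328,307), now lie green up, and the right tag at (315,405) lies red up. The difference image shows changes only at the tags, the arm and its shadow, so the bins and loose things haven't moved. I'll hand the job in.

```bash
python3 -c "
from workcell import order
print(order.job_done())"
```

```text
the job is handed in; nothing more can be done
None
```

All three tags started the wrong way round, so I flipped each one with the shut fingertips. The tags behind the nuts bin (middle) and the bolts bin (left) now lie green up, and the tag behind the nearly empty bin (right) lies red up.

- **Final views:** The last side and scene pictures showed all three tags lying over on the correct side.
- **Bins and loose things:** Comparing the side view before and after showed changes only at the tags, the arm and its shadow. The bins, nut, bolt, marker and tape measure did not visibly move.
- **Forces and time:** The wrist force stayed under about 2 N in every reading, at the end of each call. The arm was clear of everything at hand-in, about 16.5 s in.
- **Not checked directly:** The joint angles were judged from the pictures only. My automatic colour check picked up the red tag but not the two green ones, because their green faces are seen nearly edge-on from the side camera. The scene view shows both clearly.

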